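# Unpin the circuit-board test jig and hold its probes down

## Task

Unlock the circuit-board test jig: draw its red-headed safety pin straight out of the bore in the jig's cheek, lay the pin's steel shank in the V-notch of the blue pin rest and let go of it. Then press the yellow palm knob 10 mm down against its spring, so that the orange pointer stands in the green band of the scale (never as far as the red), and finish while holding it there: the program ends with the robot still pressing. Leave everything else on the bench where it stands.

Things in the scene. Friction and masses are not known exactly. Their poses are not given: they have to be found in the camera images.
- jig: Test jig screwed to the bench: base 90 x 98 x 12 mm, grey cheeks at y = +45 and -45 mm (outer faces; 60 mm long, 14 thick, tops 70 mm up). Between them a black press head slides down over a green board. A 10 mm square bore runs along y through the +y cheek, centre 39 mm up at x = 0; the pin sits in it and blocks the head. Origin: centre of the base's underside; z up.
- pin: Safety pin, about 60 g: red round head 16 mm across, 28 long (y 0 to +28 mm), steel shank 8 mm across, 50 long (y 0 to -50 mm); origin on its axis between them. May be rolled about y. Starts in the jig's bore along the jig's +y, head outside, 1.5 mm off the cheek, axis 38 mm up; clear after 55 mm along +y. Balances 8 mm down the shank.
- pin_mid (a point): Point on the axis of the pin's shank, 18 mm from the head (pin y = -18 mm).
- pin_rest: Blue steel pin rest screwed to the bench: foot 60 x 36 x 8 mm, on it a block 32 mm long (y -16 to +16 mm) with an open-topped 90-degree V-notch along its y, mouth 31 mm wide, V bottom 30 mm and V tops 46 mm above the bench. Origin: centre of the underside; z up.
- notch (a point): Middle of the V-notch, at the height of the axis of the pin's shank when it lies in the V (35.7 mm above the bench); axes as the rest's. The pin lies well with pin_mid here, its head clear of the block at either end.
- press (a joint): Travel of the press head in m: 0 is up (start), grows as the palm knob is pressed down, stop at 0.018. Spring: about 4 N to start it moving, 12 N at 0.010; springs back when let go. The orange pointer is in the green band from 0.0075 to 0.0125; the red begins at 0.015. With the pin in the bore it moves only 3 to 5 mm.
- knob_top (a point): Centre of the flat top of the yellow round palm knob, 36 mm in diameter and 15 mm high, on top of the press head and moving with it (flat over 30 mm in diameter), 88 mm above the bench when up.
- spool: Bystander: solder spool, green flanges 60 mm in diameter, 46 mm high, standing. Origin: centre of underside.
- tin: Bystander: steel and blue tip-cleaner tin with brass wool, 62 mm in diameter, 56 mm high. Origin: centre of underside.
- pump: Bystander: amber and black solder pump lying along its x, 190 x 18 x 20 mm. Origin: centre of underside.
- flux_jar: Bystander: amber jar with black cap, 44 mm in diameter, 45 mm high. Origin: centre of underside.
- nozzle0: Bystander: steel hot-air nozzle standing on its wide end, 24 mm in diameter, 42 mm high. Origin: centre of underside.
- nozzle1: Bystander: a second nozzle like the first.
- tweezers: Bystander: black tweezers lying along their x, 120 x 9 x 5 mm. Origin: centre of underside.

How it is judged:
By the outcome, as a careful person would: the job done as asked, in the order asked, and still so for the second after the job is handed in, while the arm keeps its last pose, push and grip.
It also fails if it takes over 54 s, if anything falls off the work surface, if the arm or the gripper's body presses on something with over 40 N, if the wrist force passes 120 N, or if a joint passes its speed limit or range.

## Robot

A 6-joint arm with a two-finger parallel gripper is mounted at the origin on the work surface. World frame = base frame: x ahead of the robot, y to its left, z up, the work surface at z = 0. Lengths are in mm, angles in rad, forces in N, time in s.
With the tool pointing down it reaches from about 350 to 775 mm from the base axis. Payload 7.3 kg.
Tool frame: the origin (TCP) lies at the very end of the fingers, on their centre line; the grasp point (between the pads) lies 19 mm behind it; z points along the fingers, y is the line along which they close (so a half turn about z gives the same grasp; the last joint's range is limited). The gripper opens to 92 mm and grips with 3 to 60 N. Pads are 19 mm wide; open, the fingers measure 130 mm over their backs; the gripper's body (75 mm by 190 mm) begins 47 mm behind the grasp point.
Start: joints at [-0.146, 0.342, 1.524, -0, 1.275, -0.146], TCP at [525.019, 0.019, 226.741] pointing down, gripper open.
Joint ranges: [-2.53, 2.53], [-0.77, 2.02], [0.04, 2.7], [-1, 4.14], [0.28, 2.66], [-3.11, 3.11]. Speed limits (rad/s): [2.57, 2.57, 3.14, 3.14, 3.14, 3.14].

## Interface

Orientations are given as [roll, pitch, yaw] about the fixed x, y, z axes, in that order (R = Rz(yaw) Ry(pitch) Rx(roll)).
In Python, from plant import get_obs, vision, workorder gives the robot as it stands.
- The arm moves only by the shell command python3 -m pendant 'ROWS' [OPENING]. ROWS is a JSON object of lists of equal length, an entry for each row: "dp": the shift along the tool's x, y, z in m, a list of three; "rotation": the turn, a rotation vector about the tool's x, y, z in rad, a list of three. A call has 1 to 8 rows; each row is the pose to reach, as a shift and turn from the pose commanded when the call began, along the tool's axes at that moment; what a row does not reach only later rows make up. A row lasts 1/8 s, in which the tool goes at most 62.5 mm and 10.7 degrees, less where a joint would pass 70% of its speed; a pose out of reach is approached as far as the arm can. A call with a gripper value outside its range is refused whole. OPENING is the finger opening in m, from 0 to 0.0918, set as the call begins (- or left out, the last holds). The fingers move at their own pace and stop on an object; the grip force is fixed at half the most. Time passes only in rows, so rows that repeat a pose let the fingers close. It gives the time, the measured TCP pose, the force, the opening and the grip force at its end, in the units of the state.
- get_obs(): the state, without advancing time (a new reading comes with each control period).
- vision.capture(name): name is "scene" or "side" or "wrist"; returns a dict with "pixels" (384x512x3 uint8, red, green, blue), "vfov" (degrees; the focal length in pixels is half the picture's height over the tangent of half this angle, whatever the lens; pixels are square), "cx", "cy" (the principal point, pixels), "pose" (4x4, takes a point from camera to world coordinates); the wrist camera has in their place "T_tool_cam" (4x4, takes a point from camera to tool coordinates, whose origin is the TCP and whose axes are the flange's). Camera axes: x right, y up, looking along -z (the intrinsics and any distortion apply to the point x, -y, -z); pixel columns grow to the right and rows downward; lengths in mm; the calibration is good to about 2 mm. A picture is of the moment at which its call begins: read the wrist's pose just before it. There is no depth.
- workorder.close_job(): hands the job in; it is judged then, once.
The state is a dict: "time": time; "joint_positions": joint angles; "dq": joint speeds; "tau": joint torques, N m; "tool_pos": TCP position; "tcp_rot": TCP orientation; "contact_force": force on the tool from outside, world axes, zero at the start; "moment": the same for the moment, N m; "grip_width": finger opening in mm; "finger_force": force on a finger pad.
Only numpy, scipy, OpenCV 4.12 (cv2) and the standard library are available. Lean on these libraries where they do the work, as an engineer would, in place of code of your own. Each camera call takes 0.05 s, during which the arm holds its last target. There are 200 camera calls.

## Working session

There is one attempt and no reset: what is moved stays moved. The work goes in short steps, Python scripts to look and compute and a shell command to move; the robot and the scene stay as the last step left them, time stands still between calls to the robot, and variables do not carry over. Pictures are saved under pics/ and viewed, at most 12 in all, crops included, and the job is handed in when it is done.

```bash
ls; mkdir -p pics
python3 - <<'E'
from plant import get_obs, vision
import cv2,pickle
o=get_obs();print(o)
d={}
for n in("scene","side","wrist"):
    c=vision.capture(n);d[n]=c
    print(n,{k:v for k,v in c.items() if k!="pixels"})
    cv2.imwrite(f"pics/{n}0.png",c["pixels"][:,:,::-1])
pickle.dump((o,d),open("c0.pkl","wb"))
E
```

```text
pics
{'time': 0.0, 'joint_positions': array([-1.46029848e-01,  3.42725450e-01,  1.52500996e+00, -2.30985070e-06,
        1.27539294e+00, -1.46030024e-01]), 'dq': array([-4.45184313e-04, -3.12220710e-05,  2.44259648e-04, -2.56106650e-04,
        3.24875577e-04, -3.56678117e-04]), 'tau': array([ 7.61924657e-04, -4.31245601e+01, -2.44219762e+01,  7.17750052e-02,
        5.59406646e-02, -1.04314388e-04]), 'tool_pos': array([5.24597448e+02, 6.50842613e-02, 2.26046011e+02]), 'tcp_rot': array([-3.14007299e+00, -2.21275239e-04,  1.57079701e+00]), 'contact_force': array([-0.84534491, -0.67860522, -1.01054317]), 'moment': array([-0.04917082, -0.00878244,  0.01602235]), 'finger_force': 0.0, 'grip_width': 91.74747889431427}
scene {'vfov': 56.84026669904389, 'cx': 258.981646484589, 'cy': 186.9183846516588, 'pose': array([[-4.03061889e-01, -5.54421105e-01,  7.28119738e-01,
         1.13245517e+03],
       [ 9.15079671e-01, -2.32808933e-01,  3.29285888e-01,
         1.90992139e+02],
       [-1.30502669e-02,  7.99010162e-01,  6.01175890e-01,
         5.39170610e+02],
       [ 0.00000000e+00,  0.0000
[... 232 characters left out ...]
,
       [-5.81485482e-01, -6.06206191e-01,  5.42575974e-01,
         4.42023393e+02],
       [ 1.49563149e-02,  6.58840269e-01,  7.52134169e-01,
         7.42586328e+02],
       [ 0.00000000e+00,  0.00000000e+00,  0.00000000e+00,
         1.00000000e+00]])}
wrist {'vfov': 67.04242338081318, 'cx': 249.88078491284864, 'cy': 193.63948271601978, 'T_tool_cam': array([[ 3.03073783e-04,  9.69021032e-01,  2.46978032e-01,
         6.63700216e+01],
       [ 9.99999947e-01, -3.22087641e-04,  3.65859704e-05,
         1.88831293e-01],
       [ 1.15001146e-04,  2.46978008e-01, -9.69021078e-01,
        -1.57244997e+02],
       [ 0.00000000e+00,  0.00000000e+00,  0.00000000e+00,
         1.00000000e+00]])}
```

View pics/scene0.png

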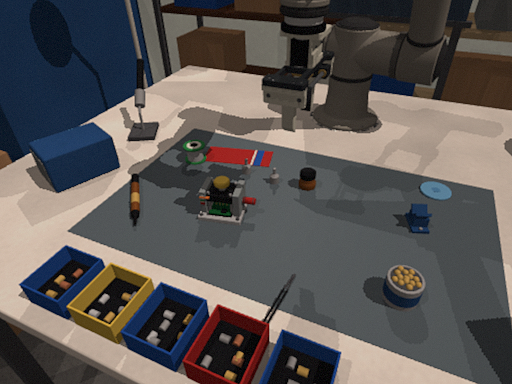

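View pics/side0.png

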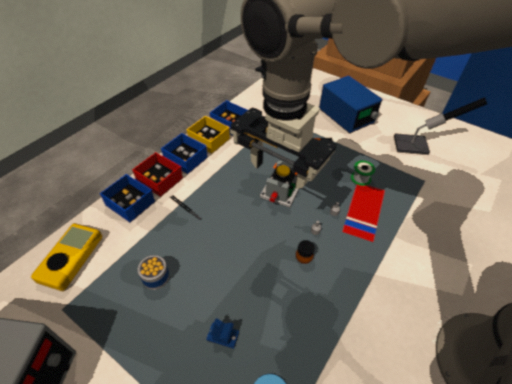

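View pics/wrist0.png

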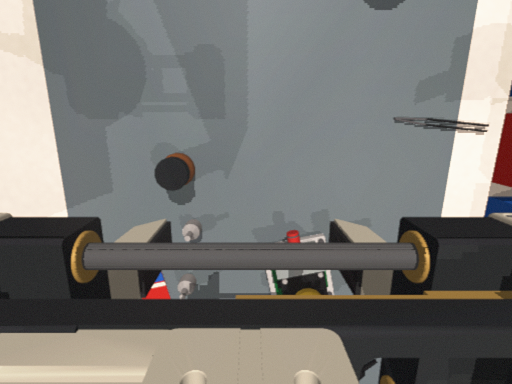

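The scene view shows the jig at about (225,200) with the red pin head at (248,200) and the blue rest at (418,217). The side view has the head at (274,197) and the rest at (223,333). The wrist view shows the head at (293,237), partly hidden by the fingers.

```bash
cat > h.py <<'E'
import numpy as np, cv2, pickle
from scipy.spatial.transform import Rotation as Ro
def cam(c,o=None):
    """K-like focal, pose world"""
    if "pose" in c: T=np.array(c["pose"])
    else:
        W=np.eye(4); W[:3,:3]=Ro.from_euler("xyz",o["tcp_rot"]).as_matrix(); W[:3,3]=o["tool_pos"]
        T=W@np.array(c["T_tool_cam"])
    return 192/np.tan(np.radians(c["vfov"]/2)),c["cx"],c["cy"],T
def ray(C,u,v):
    f,cx,cy,T=C; d=T[:3,:3]@np.array([(u-cx)/f,-(v-cy)/f,-1]); return T[:3,3],d/np.linalg.norm(d)
def plane(C,u,v,z):
    p,d=ray(C,u,v); return p+d*(z-p[2])/d[2]
def tri(*L):
    A=np.zeros((3,3));b=np.zeros(3)
    for C,u,v in L:
        p,d=ray(C,u,v);M=np.eye(3)-np.outer(d,d);A+=M;b+=M@p
    x=np.linalg.solve(A,b)
    return x,[round(float(np.linalg.norm(np.cross(x-ray(*l)[0],ray(*l)[1]))),1) for l in L]
def proj(C,P):
    f,cx,cy,T=C; q=T[:3,:3].T@(np.array(P)-T[:3,3]); return cx+f*q[0]/-q[2], cy-f*q[1]/-q[2]
def blobs(px,h,s=120,v=50,vmax=255,roi=None,amin=8):
    """hue range h (cv2 0..180, may wrap) -> list of area,cx,cy,contour"""
    H=cv2.cvtColor(px,cv2.COLOR_RGB2HSV)
    lo,hi=h
    hm=((H[...,0]>=lo)&(H[...,0]<=hi)) if lo<=hi else ((H[...,0]>=lo)|(H[...,0]<=hi))
    m=(hm&(H[...,1]>=s)&(H[...,2]>=v)&(H[...,2]<=vmax)).astype(np.uint8)
    if roi: k=np.zeros_like(m);x0,y0,x1,y1=roi;k[y0:y1,x0:x1]=1;m*=k
    n,l,st,ce=cv2.connectedComponentsWithStats(m)
    return sorted([(int(st[i,4]),*ce[i].round(1),st[i,:4].tolist(),l==i) for i in range(1,n) if st[i,4]>=amin],key=lambda a:-a[0])
E
python3 - <<'E'
from h import *
o,d=pickle.load(open("c0.pkl","rb"))
C={n:cam(d[n],o) for n in d}
def show(t,n,*a,**k):
    b=blobs(d[n]["pixels"],*a,**k); print(t,n,[x[:4] for x in b[:3]]); return b[0][1:3]
R=(172,8);B=(100,125);Y=(18,32)
hs=show("head","scene",R,roi=(238,190,262,212));hd=show("head","side",R,roi=(262,186,284,206));hw=show("head","wrist",R,roi=(280,225,310,250))
bs=show("rest","scene",B,roi=(395,198,440,240));bd=show("rest","side",B,roi=(195,305,250,355))
ks=show("knob","scene",Y,roi=(205,170,240,195));kd=show("knob","side",Y,roi=(270,160,295,182))
print("head",tri((C["scene"],*hs),(C["side"],*hd)),tri((C["scene"],*hs),(C["side"],*hd),(C["wrist"],*hw)))
print("rest",tri((C["scene"],*bs),(C["side"],*bd)))
print("knob",tri((C["scene"],*ks),(C["side"],*kd)))
# base corners white in scene/side: zoomed montage
a=cv2.resize(d["scene"]["pixels"][165:230,190:265],None,fx=5,fy=5,interpolation=2)
b=cv2.resize(d["side"]["pixels"][155:210,250:310],None,fx=5,fy=5,interpolation=2)
c=cv2.resize(d["side"]["pixels"][305:360,190:255],None,fx=5,fy=5,interpolation=2)
e=cv2.resize(d["scene"]["pixels"][195:240,395:445],None,fx=5,fy=5,interpolation=2)
M=np.zeros((600,720,3),np.uint8)
M[:a.shape[0],:a.shape[1]]=a;M[:b.shape[0],380:380+b.shape[1]]=b
M[326:326+c.shape[0]-1,:c.shape[1]]=c[:274];M[326:326+e.shape[0],380:380+e.shape[1]]=e
cv2.imwrite("pics/m0.png",M[:,:,::-1])
E
```

```text
head scene [(83, np.float64(248.9), np.float64(200.1), [242, 197, 14, 8])]
head side [(64, np.float64(273.3), np.float64(196.3), [269, 191, 9, 11])]
head wrist [(67, np.float64(293.6), np.float64(239.7), [287, 236, 13, 7]), (66, np.float64(292.2), np.float64(233.0), [287, 230, 12, 7])]
rest scene [(193, np.float64(420.0), np.float64(210.1), [412, 204, 20, 13]), (111, np.float64(418.5), np.float64(227.1), [410, 219, 19, 15]), (30, np.float64(424.0), np.float64(220.7), [419, 218, 10, 7])]
rest side [(544, np.float64(221.4), np.float64(333.2), [207, 319, 32, 29])]
knob scene [(177, np.float64(221.2), np.float64(181.9), [213, 176, 17, 13])]
knob side [(136, np.float64(282.8), np.float64(170.3), [276, 165, 15, 12])]
head (array([579.79330587, -83.99661904,  38.37460555]), [0.3, 0.3]) (array([580.10608182, -83.29057238,  38.5201671 ]), [0.9, 0.5, 1.1])
rest (array([465.32172298, 271.23735735,  35.32751009]), [3.1, 3.1])
knob (array([ 592.04179731, -144.20626318,   80.1681421 ]), [0.2, 0.2])
```

View pics/m0.png

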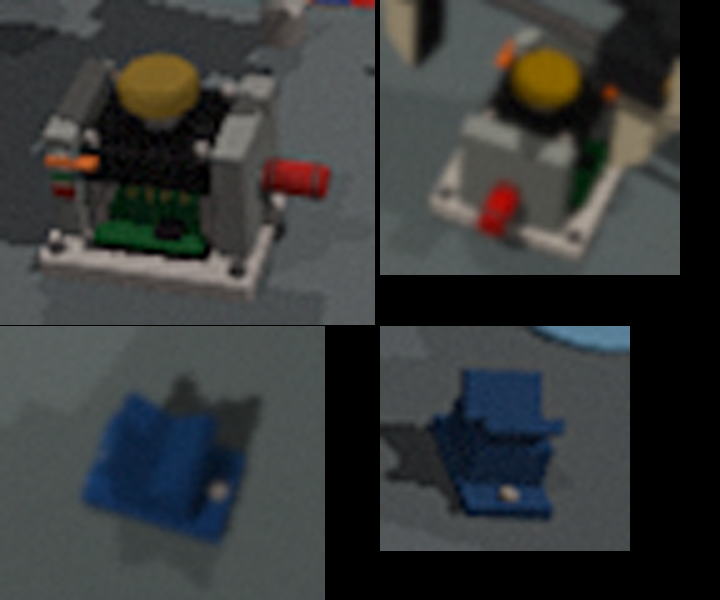

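The crops show the pin head at the right of the jig, pointing along jig +y. The pin axis runs from knob (592,-144) to head (580,-84), so jig yaw is about +11°. The rest's V runs roughly up the side view. Next I'll move over the jig for close wrist views.

```bash
python3 -m pendant '{"dp":[[-0.04,0.02,0.01],[-0.09,0.04,0.02],[-0.13,0.06,0.03],[-0.14,0.065,0.03],[-0.14,0.065,0.03],[-0.14,0.065,0.03]],"rotation":[[0,0,-0.06],[0,0,-0.13],[0,0,-0.197],[0,0,-0.197],[0,0,-0.197],[0,0,-0.197]]}' 0.05
python3 - <<'E'
from plant import get_obs, vision
import cv2,pickle
o=get_obs();print(o["tool_pos"],o["tcp_rot"])
c=vision.capture("wrist");pickle.dump((o,c),open("c1.pkl","wb"))
cv2.imwrite("pics/w1.png",c["pixels"][:,:,::-1])
E
```

```text
time: 0.9
tool_pos: [589.7, -138.7, 197.1]
tcp_rot: [3.141, -0.0, 1.768]
contact_force: [-0.5, 0.1, 0.8]
grip_width: 50.0
finger_force: 0.0
[ 589.74427004 -138.73826298  197.13863909] [ 3.14135200e+00 -2.88997891e-04  1.76846767e+00]
```

View pics/w1.png

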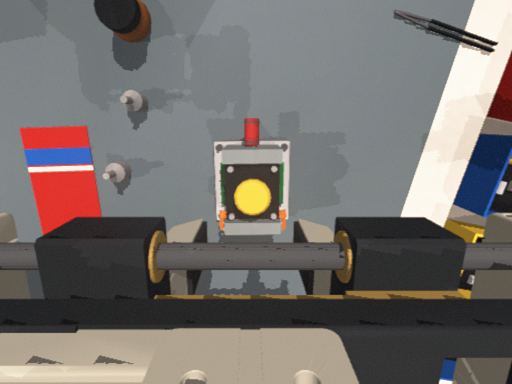

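The wrist view shows the jig square to the image, with the head at (251,131) and the knob at (253,197). The nearest nozzles are at (115,173) and (131,100), well clear of the fingers.

Run:
```python
from h import *
o0,d=pickle.load(open("c0.pkl","rb")); o,c=pickle.load(open("c1.pkl","rb"))
S,D=cam(d["scene"]),cam(d["side"]);W=cam(c,o)
r=blobs(c["pixels"],(172,8),roi=(235,110,270,150))[0];k=blobs(c["pixels"],(18,32),roi=(225,170,280,220))[0]
print(r[:4],k[:4])
h3=tri((S,248.9,200.1),(D,273.3,196.3),(W,*r[1:3]));k3=tri((S,221.2,181.9),(D,282.8,170.3),(W,*k[1:3]))
print(h3,k3, tri((D,273.3,196.3),(W,*r[1:3])),tri((S,248.9,200.1),(W,*r[1:3])))
# head side edges -> axis line on plane z=38
m=r[4];pts=[]
for y in range(r[3][1]+3,r[3][1]+r[3][3]-2):
    x=np.where(m[y])[0]; pts.append(plane(W,x.mean(),y,38)[:2])
pts=np.array(pts);vx,vy,x0,y0=cv2.fitLine(pts.astype(np.float32),2,0,.01,.01).ravel()
print("axis ang",np.degrees(np.arctan2(vy,vx)),x0,y0)
print("head ends",plane(W,r[1],r[3][1],38),plane(W,r[1],r[3][1]+r[3][3],38),"w",r[3][2])
# knob top circle: plane 88
print("knob top plane88",plane(W,k[1],k[2],86))
# white base: bright pixels, minAreaRect at z=12
g=c["pixels"].min(2); mm=(g>150).astype(np.uint8); mm[:,:205]=0;mm[:,300:]=0;mm[:130]=0;mm[240:]=0
p=np.argwhere(mm)[:,::-1]
left=[(np.where(mm[y,205:240])[0][0]+205,y) for y in range(150,205) if mm[y,205:240].any()]
right=[(np.where(mm[y,270:300])[0][-1]+271,y) for y in range(150,205) if mm[y,270:300].any()]
top=[(x,np.where(mm[130:170,x])[0][0]+130) for x in list(range(218,240))+list(range(265,286)) if mm[130:170,x].any()]
for n,l in(("left",left),("right",right),("top",top)):
    P=np.array([plane(W,*q,12)[:2] for q in l],np.float32);v=cv2.fitLine(P,cv2.DIST_HUBER,0,.01,.01).ravel()
    print(n,len(l),v, np.degrees(np.arctan2(v[1],v[0])))
```

```text
(251, np.float64(251.5), np.float64(131.5), [245, 123, 14, 18]) (1120, np.float64(252.1), np.float64(196.7), [234, 178, 38, 38])
(array([580.27951094, -84.48835363,  38.18910715]), [0.7, 0.7, 1.0]) (array([ 592.61496239, -144.34936653,   80.28067691]), [0.4, 0.6, 0.9]) (array([580.91946622, -85.32563051,  35.97670452]), [0.2, 0.2]) (array([580.7341088 , -84.5145672 ,  39.19941288]), [0.7, 0.7])
axis ang -78.5803 581.1373 -85.69564
head ends [579.28443124 -76.52448958  38.        ] [583.01337445 -94.98124673  38.        ] w 14
knob top plane88 [ 593.08259191 -143.23330943   86.        ]
left 55 [ 2.1012869e-01 -9.7767371e-01  5.4899762e+02 -1.4743341e+02] -77.8701
right 55 [ 2.0861240e-01 -9.7799838e-01  6.3794843e+02 -1.3688377e+02] -77.95895
top 43 [ 9.8046708e-01  1.9668336e-01  5.9424902e+02 -9.4575577e+01] 11.343077
```

```bash
python3 -m pendant '{"dp":[[0.03,0.002,0.03],[0.056,0.002,0.06],[0.056,0.002,0.1],[0.056,0.002,0.13],[0.056,0.002,0.145],[0.056,0.002,0.145]],"rotation":[[0,0,-0.005],[0,0,-0.005],[0,0,-0.005],[0,0,-0.005],[0,0,-0.005],[0,0,-0.005]]}' 0.04
python3 - <<'E'
from plant import get_obs, vision
import cv2,pickle,numpy as np
o=get_obs();print(o["tool_pos"],o["tcp_rot"])
d={n:vision.capture(n) for n in("wrist","scene","side")};pickle.dump((o,d),open("c2.pkl","wb"))
a=d["wrist"]["pixels"];b=cv2.resize(d["scene"]["pixels"][150:230,180:290],None,fx=3.6,fy=3.6,interpolation=2)
c=cv2.resize(d["side"]["pixels"][130:230,230:330],None,fx=2.8,fy=2.8,interpolation=2)
M=np.zeros((600,800,3),np.uint8);M[:288,:384]=cv2.resize(a,(384,288));M[300:300+b.shape[0],:b.shape[1]]=b;M[300:580,410:690]=c
cv2.imwrite("pics/m2.png",M[:,:,::-1])
E
```

```text
time: 1.7
tool_pos: [580.7, -84.1, 51.5]
tcp_rot: [-3.141, -0.001, 1.773]
contact_force: [0.8, -0.3, 0.5]
grip_width: 39.8
finger_force: 0.0
[580.68741989 -84.08715742  51.51073872] [-3.14067607e+00 -5.54102133e-04  1.77337026e+00]
```

View pics/m2.png

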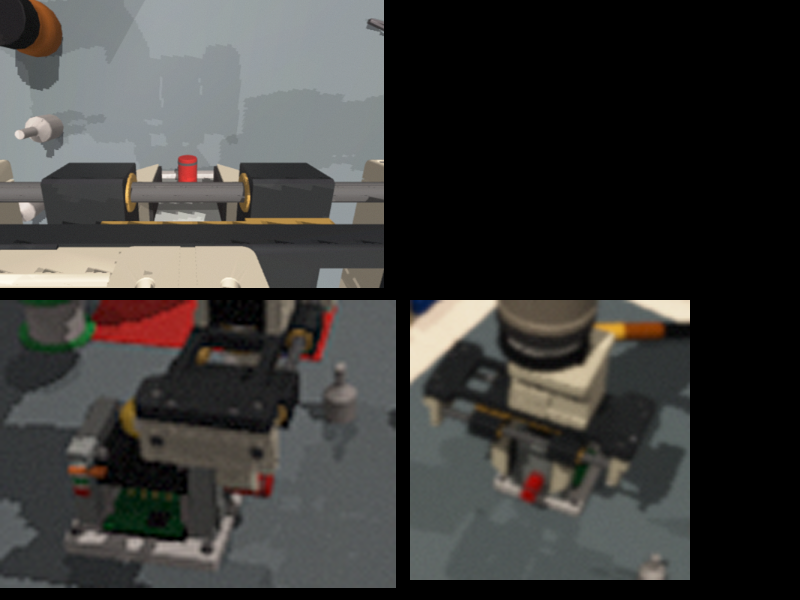

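The head is centred between the fingers and nothing is in the way, so I'll descend and grip.

```bash
python3 -m pendant '{"dp":[[0,0,0.015],[0,0,0.025],[0,0,0.0325],[0,0,0.0325],[0,0,0.0325]],"rotation":[[0,0,0],[0,0,0],[0,0,0],[0,0,0],[0,0,0]]}' && python3 -m pendant '{"dp":[[0,0,0],[0,0,0],[0,0,0],[0,0,0],[0,0,0],[0,0,0]],"rotation":[[0,0,0],[0,0,0],[0,0,0],[0,0,0],[0,0,0],[0,0,0]]}' 0
```

```text
time: 2.48
tool_pos: [581.2, -84.7, 19.3]
tcp_rot: [3.141, 0.0, 1.773]
contact_force: [-0.1, 0.4, -0.2]
grip_width: 40.0
finger_force: 0.0
time: 3.22
tool_pos: [581.1, -84.7, 19.3]
tcp_rot: [3.141, 0.0, 1.773]
contact_force: [0.6, 0.8, 0.2]
grip_width: 15.2
finger_force: 30.0
```

```bash
python3 -m pendant '{"dp":[[0.003,0,0],[0.008,0,0],[0.014,0,0],[0.02,0,0],[0.02,0,0]],"rotation":[[0,0,0],[0,0,0],[0,0,0],[0,0,0],[0,0,0]]}' && python3 -m pendant '{"dp":[[0.008,0,0],[0.016,0,0],[0.024,0,0],[0.032,0,0],[0.04,0,0],[0.048,0,0],[0.05,0,0],[0.05,0,0]],"rotation":[[0,0,0],[0,0,0],[0,0,0],[0,0,0],[0,0,0],[0,0,0],[0,0,0],[0,0,0]]}'
```

```text
time: 3.85
tool_pos: [576.8, -64.3, 19.2]
tcp_rot: [-3.141, -0.0, 1.774]
contact_force: [0.3, -0.1, 0.1]
grip_width: 15.0
finger_force: 30.0
time: 4.85
tool_pos: [567.0, -16.0, 19.3]
tcp_rot: [3.141, 0.0, 1.773]
contact_force: [0.5, -0.2, -0.9]
grip_width: 15.0
finger_force: 30.0
```

The pin is out without any force. I'll lift and move to where the wrist camera sees the rest.

```bash
python3 -m pendant '{"dp":[[0.005,0,-0.04],[0.01,0,-0.09],[0.04,-0.01,-0.14],[0.08,-0.02,-0.17],[0.12,-0.03,-0.17],[0.16,-0.04,-0.17],[0.2,-0.05,-0.17],[0.225,-0.057,-0.17]],"rotation":[[0,0,0],[0,0,0],[0,0,0],[0,0,0],[0,0,0],[0,0,0],[0,0,0],[0,0,0]]}' && python3 -m pendant '{"dp":[[0,0,0],[0,0,0],[0,0,0]],"rotation":[[0,0,0],[0,0,0],[0,0,0]]}'
python3 - <<'E'
from plant import get_obs, vision
import cv2,pickle,numpy as np
o=get_obs();print(o["tool_pos"],o["tcp_rot"],o["joint_positions"])
d={n:vision.capture(n) for n in("wrist","scene","side")};pickle.dump((o,d),open("c3.pkl","wb"))
M=np.zeros((600,800,3),np.uint8);M[:384,:512]=d["wrist"]["pixels"]
M[390:590,:267]=cv2.resize(d["scene"]["pixels"],(267,200));M[390:590,270:537]=cv2.resize(d["side"]["pixels"],(267,200))
cv2.imwrite("pics/m3.png",M[:,:,::-1])
E
```

```text
time: 5.85
tool_pos: [465.2, 194.1, 189.4]
tcp_rot: [3.141, -0.0, 1.774]
contact_force: [-0.7, 0.4, -0.1]
grip_width: 15.3
finger_force: 30.0
time: 6.22
tool_pos: [466.6, 191.9, 189.2]
tcp_rot: [3.141, 0.0, 1.771]
contact_force: [0.1, -0.3, -1.0]
grip_width: 14.7
finger_force: 30.0
[466.55803208 191.93383629 189.1825486 ] [3.14145089e+00 2.48178551e-04 1.77135671e+00] [ 2.38418332e-01  3.39283095e-01  1.63854727e+00 -2.75923819e-04
  1.16363004e+00  3.79671824e-02]
```

View pics/m3.png

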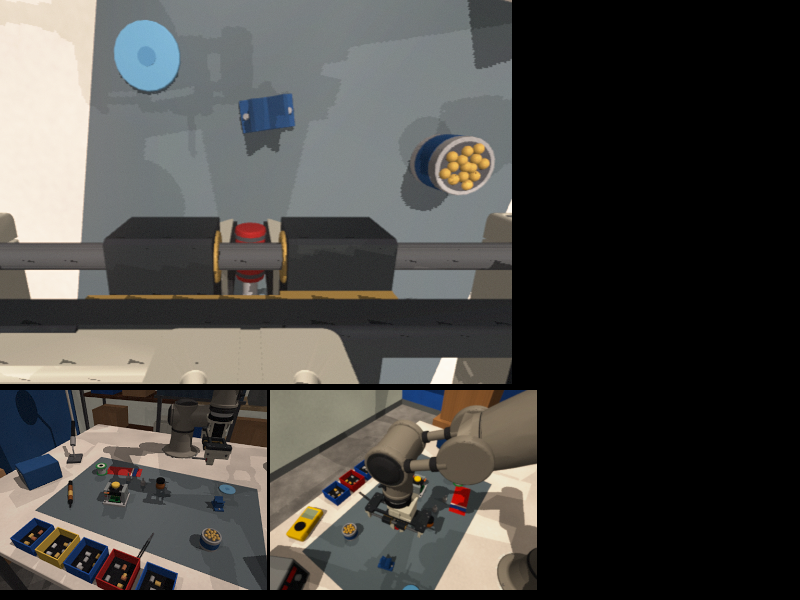

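The wrist view shows the rest at (266,112), with its screw heads near (246,117) and (290,110) and the V running roughly up the image. I'll measure its yaw and centre.

Run:
```python
from h import *
o,d=pickle.load(open("c3.pkl","rb")); _,d0=pickle.load(open("c0.pkl","rb"))
C={n:cam(d[n],o) for n in d};px=d["wrist"]["pixels"];W=C["wrist"]
def screws(p,roi,s=70):
    x0,y0,x1,y1=roi;H=cv2.cvtColor(p,cv2.COLOR_RGB2HSV);m=np.zeros(p.shape[:2],np.uint8)
    m[y0:y1,x0:x1]=((H[...,1]<s)&(H[...,2]>120))[y0:y1,x0:x1]
    n,l,st,ce=cv2.connectedComponentsWithStats(m);return [(int(st[i,4]),*ce[i].round(1)) for i in range(1,n)]
print("w",screws(px,(236,95,298,135)),"side",screws(d0["side"]["pixels"],(205,315,245,352)),"scene",screws(d0["scene"]["pixels"],(405,200,440,240)))
cv2.imwrite("pics/r3.png",np.hstack([cv2.resize(px[80:150,225:310],None,fx=6,fy=6,interpolation=2)])[:,:,::-1])
b=blobs(px,(100,125),s=90,v=30,roi=(230,85,305,150))[0];print(b[:4])
q=cv2.minAreaRect(np.argwhere(b[4])[:,::-1].astype(np.float32));print(q)
```

```text
w [(194, np.float64(294.0), np.float64(116.6)), (105, np.float64(237.5), np.float64(122.4)), (24, np.float64(289.4), np.float64(109.8)), (26, np.float64(245.2), np.float64(115.8))] side [] scene [(2, np.float64(420.5), np.float64(228.0))]
(1665, np.float64(267.0), np.float64(112.9), [239, 94, 56, 39])
((266.8343200683594, 112.79872131347656), (33.10041427612305, 53.356910705566406), 82.14668273925781)
```

View pics/r3.png

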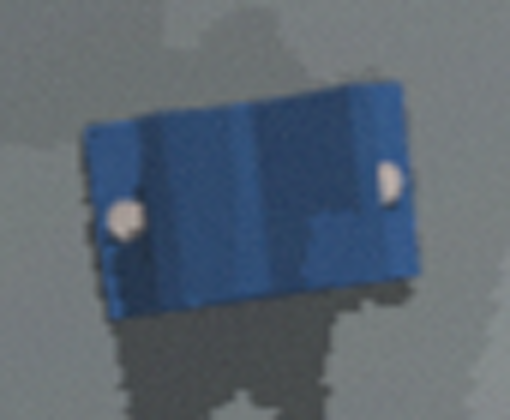

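```bash
cat >> h.py <<'E'
def subpx(u,v): return u/6+225-.4,v/6+80-.4
E
python3 - <<'E'
from h import *
o,d=pickle.load(open("c3.pkl","rb")); C={n:cam(d[n],o) for n in d};W=C["wrist"]
q=[subpx(*p) for p in[(85,125),(115,318),(418,275),(403,82)]]
P=np.array([plane(W,*p,8)[:2] for p in q]);c=P.mean(0)
print(P.round(1).tolist(),"centre",c)
ex=((P[3]-P[0])+(P[2]-P[1]))/2;ey=((P[0]-P[1])+(P[3]-P[2]))/2
print("len",np.linalg.norm(ex),np.linalg.norm(ey),"ang",np.degrees(np.arctan2(ex[1],ex[0])),np.degrees(np.arctan2(ey[1],ey[0])))
s=[plane(W,*p,9.)[:2] for p in((289.4,109.8),(245.2,115.8))];print("screws",s,np.mean(s,0))
for sc in((289.4,109.8),(245.2,115.8)):
    print("tri",tri((W,*sc),(C["scene"],421,228.4)),tri((W,*sc),(C["side"],233.8,338.2)))
a=np.arctan2(ex[1],ex[0]);u=np.array([np.cos(a),np.sin(a)]);n=np.array([-u[1],u[0]])
for nm,dx,z in(("apex",0,30),("Ltop",-15.5,46),("Rtop",15.5,46)):
    for t in(-16,16):
        x,y=proj(W,[*(c+dx*u+t*n),z]);print(nm,t,"crop",round((x-225+.4)*6),round((y-80+.4)*6))
E
```

```text
[[437.3, 274.9], [449.6, 241.6], [504.3, 260.9], [493.3, 294.0]] centre [471.11131175 267.86497244]
len 58.61472167535839 35.196955748232284 ang 19.129288614921307 109.23612355569755
screws [array([494.74402716, 276.34869518]), array([447.55496704, 260.12388229])] [471.1494971  268.23628873]
tri (array([494.49793476, 277.18132473,  11.73928049]), [1.0, 1.0]) (array([471.10689164, 267.90690115,   6.03352288]), [25.3, 25.3])
tri (array([448.50380992, 272.34454162, -25.07863683]), [12.0, 12.0]) (array([447.31544886, 260.01846358,   4.21825189]), [0.2, 0.2])
apex -16 crop 273 291
apex 16 crop 251 103
Ltop -16 crop 188 306
Ltop 16 crop 163 109
Rtop -16 crop 371 281
Rtop 16 crop 351 83
```

```bash
python3 -m pendant '{"dp":[[0.03,0.005,0],[0.065,0.01,0.02],[0.095,0.015,0.05],[0.1055,0.0155,0.08],[0.1055,0.0155,0.1],[0.1055,0.0155,0.105],[0.1055,0.0155,0.105]],"rotation":[[0,0,-0.04],[0,0,-0.09],[0,0,-0.134],[0,0,-0.134],[0,0,-0.134],[0,0,-0.134],[0,0,-0.134]]}'
python3 - <<'E'
from plant import get_obs, vision
import cv2,pickle,numpy as np
from h import *
o3,d3=pickle.load(open("c3.pkl","rb"))
W=cam(d3["wrist"],o3);b=blobs(d3["wrist"]["pixels"],(172,8),roi=(230,215,272,240));print("head in wrist3",b[0][:4])
p=plane(W,b[0][1],224,o3["tool_pos"][2]+18.7);print("end, tool x",(p-o3["tool_pos"])[:2]@np.array([-.1992,.98]))
o=get_obs();print(o["tool_pos"],o["tcp_rot"])
d={n:vision.capture(n) for n in("wrist","scene","side")};pickle.dump((o,d),open("c4.pkl","wb"))
M=np.zeros((600,800,3),np.uint8)
x=cv2.resize(d["scene"]["pixels"][150:250,360:470],None,fx=4,fy=4,interpolation=2);M[:400,:440]=x
x=cv2.resize(d["side"]["pixels"][270:370,170:260],None,fx=4,fy=4,interpolation=2);M[:400,440:800]=x
M[400:592,:256]=cv2.resize(d["wrist"]["pixels"],(256,192))
cv2.imwrite("pics/m4.png",M[:,:,::-1])
E
```

```text
time: 7.25
tool_pos: [460.4, 299.1, 84.5]
tcp_rot: [3.141, 0.0, 1.906]
contact_force: [0.7, -0.4, -0.3]
grip_width: 14.8
finger_force: 30.0
head in wrist3 (405, np.float64(250.1), np.float64(230.1), [235, 223, 31, 16])
end, tool x 15.145484615798892
[460.40569782 299.13954451  84.48303321] [3.14133077e+00 6.08496141e-05 1.90628507e+00]
```

View pics/m4.png

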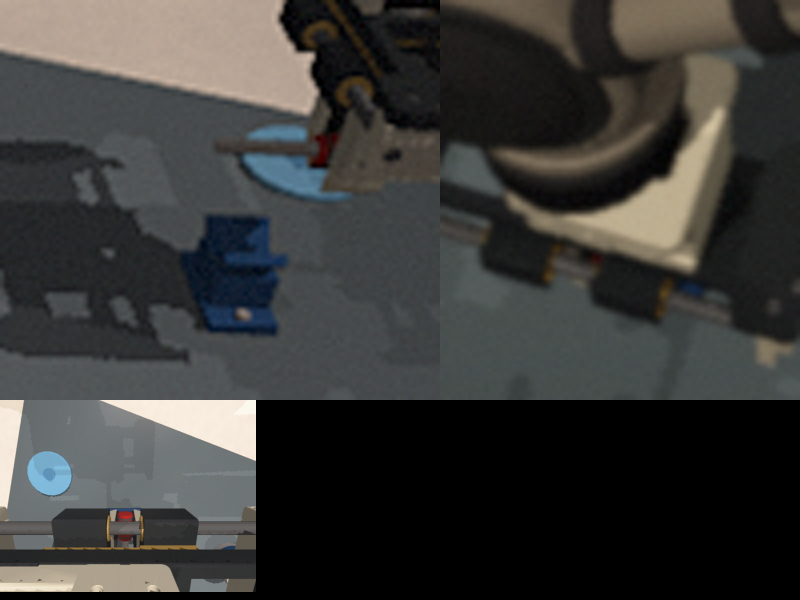

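The scene crop shows the shank tip at (218,146) and the collar at about (312,150), level and above the rest. I'll check that against the expected pose.

Run:
```python
from h import *
o,d=pickle.load(open("c4.pkl","rb"));S=cam(d["scene"])
T=o["tool_pos"];y=o["tcp_rot"][2];u=np.array([np.cos(y),np.sin(y),0])
for g in(13,14):
  for n,t,z in(("tip",-50,0),("tip top",-50,4),("tip bot",-50,-4),("collar",0,0)):
    P=T+u*(t-g)+[0,0,18.7+z];q=proj(S,P);print(g,n,[round((q[0]-360)*4),round((q[1]-150)*4)])
r=np.array([471.1,268.1]);ur=np.array([np.cos(np.radians(109.15)),np.sin(np.radians(109.15))])
e=T[:2]-r;print("rest frame y,x:",e@ur, e@np.array([ur[1],-ur[0]]))
# rest check in scene: V top end corners / apex
for n,dx,dy,z in(("apex+",0,16,30),("apex-",0,-16,30),("R+",15.5,16,46),("R-",15.5,-16,46),("L+",-15.5,16,46),("L-",-15.5,-16,46),("f",30,-18,8),("f",30,18,8)):
    q=proj(S,[*(r+dx*np.array([ur[1],-ur[0]])+dy*ur),z]);print(n,[round((q[0]-360)*4),round((q[1]-150)*4)])
```

```text
13 tip [212, 145]
13 tip top [214, 139]
13 tip bot [210, 151]
13 collar [314, 149]
14 tip [210, 145]
14 tip top [212, 138]
14 tip bot [208, 151]
14 collar [312, 148]
rest frame y,x: 32.830093791672866 0.07977501305491223
apex+ [267, 257]
apex- [205, 255]
R+ [284, 254]
R- [221, 251]
L+ [266, 216]
L- [205, 213]
f [206, 323]
f [276, 326]
```

```bash
python3 -m pendant '{"dp":[[0,0,0.02],[0,0,0.04],[0,0,0.05],[0,0,0.055],[0,0,0.06],[0,0,0.063],[0,0,0.063]],"rotation":[[0,0,0],[0,0,0],[0,0,0],[0,0,0],[0,0,0],[0,0,0],[0,0,0]]}' && python3 -m pendant '{"dp":[[0,0,0.001],[0,0,0.002],[0,0,0.003],[0,0,0.004],[0,0,0.004]],"rotation":[[0,0,0],[0,0,0],[0,0,0],[0,0,0],[0,0,0]]}'
```

```text
time: 8.28
tool_pos: [460.1, 299.4, 21.3]
tcp_rot: [3.141, 0.0, 1.907]
contact_force: [-1.3, -1.4, -0.6]
grip_width: 14.8
finger_force: 30.0
time: 8.9
tool_pos: [460.0, 299.3, 17.2]
tcp_rot: [-3.142, 0.0, 1.907]
contact_force: [-0.4, -0.5, 0.6]
grip_width: 15.3
finger_force: 30.0
```

```bash
python3 -m pendant '{"dp":[[0,0,0.0005],[0,0,0.001],[0,0,0.001],[0,0,0.001]],"rotation":[[0,0,0],[0,0,0],[0,0,0],[0,0,0]]}'
python3 - <<'E'
from plant import get_obs, vision
import cv2,pickle
o=get_obs();print(o["contact_force"],o["moment"])
d={n:vision.capture(n) for n in("wrist","scene","side")};pickle.dump((o,d),open("c5.pkl","wb"))
cv2.imwrite("pics/m5.png",cv2.resize(d["scene"]["pixels"][170:250,370:470],None,fx=5,fy=5,interpolation=2)[:,:,::-1])
E
```

```text
time: 9.4
tool_pos: [460.1, 299.4, 16.6]
tcp_rot: [3.141, 0.0, 1.907]
contact_force: [-1.6, -0.5, 5.5]
grip_width: 14.8
finger_force: 30.0
[-1.63136584 -0.5407146   5.53873724] [-0.13381033  0.23972992 -0.01493044]
```

View pics/m5.png

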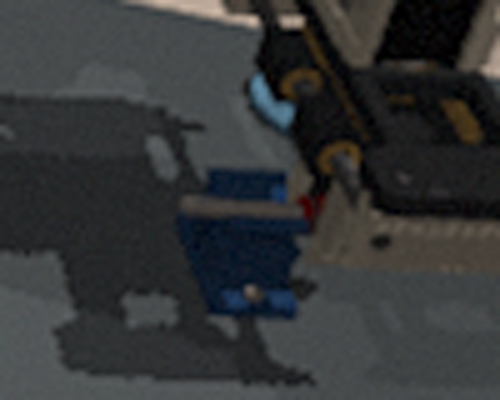

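The shank lies in the V with the red head clear of the block on the right, and the 5.5 N reading confirms contact. I'll release and lift straight up.

```bash
python3 -m pendant '{"dp":[[0,0,0],[0,0,0],[0,0,0],[0,0,0],[0,0,0]],"rotation":[[0,0,0],[0,0,0],[0,0,0],[0,0,0],[0,0,0]]}' 0.04 && python3 -m pendant '{"dp":[[0,0,-0.01],[0,0,-0.025],[0,0,-0.05],[0,0,-0.09],[0,0,-0.13],[-0.03,0.02,-0.14],[-0.07,0.04,-0.14],[-0.12,0.06,-0.14]],"rotation":[[0,0,0],[0,0,0],[0,0,0],[0,0,0],[0,0,0],[0,0,0],[0,0,0],[0,0,0]]}' && python3 -m pendant '{"dp":[[0,0,0],[0,0,0]],"rotation":[[0,0,0],[0,0,0]]}' 0
python3 - <<'E'
from plant import get_obs, vision
import cv2,pickle,numpy as np
o=get_obs()
d={n:vision.capture(n) for n in("wrist","scene","side")};pickle.dump((o,d),open("c6.pkl","wb"))
M=np.zeros((600,800,3),np.uint8)
M[:320,:400]=cv2.resize(d["scene"]["pixels"][170:250,370:470],None,fx=4,fy=4,interpolation=2)
M[:320,400:]=cv2.resize(d["side"]["pixels"][290:370,170:270],None,fx=4,fy=4,interpolation=2)
M[320:600,:373]=cv2.resize(d["wrist"]["pixels"],(373,280))
M[320:600,380:753]=cv2.resize(d["scene"]["pixels"],(373,280))
cv2.imwrite("pics/m6.png",M[:,:,::-1])
E
```

```text
time: 10.18
tool_pos: [460.0, 299.4, 16.2]
tcp_rot: [3.142, 0.0, 1.907]
contact_force: [-0.4, 0.7, -0.8]
grip_width: 40.0
finger_force: 0.0
time: 11.18
tool_pos: [557.1, 205.6, 158.1]
tcp_rot: [3.139, 0.0, 1.908]
contact_force: [0.5, 0.6, -0.3]
grip_width: 40.1
finger_force: 0.0
time: 11.42
tool_pos: [555.9, 206.0, 156.9]
tcp_rot: [3.141, -0.0, 1.906]
contact_force: [-0.8, 1.2, 0.1]
grip_width: 24.7
finger_force: 0.0
```

View pics/m6.png

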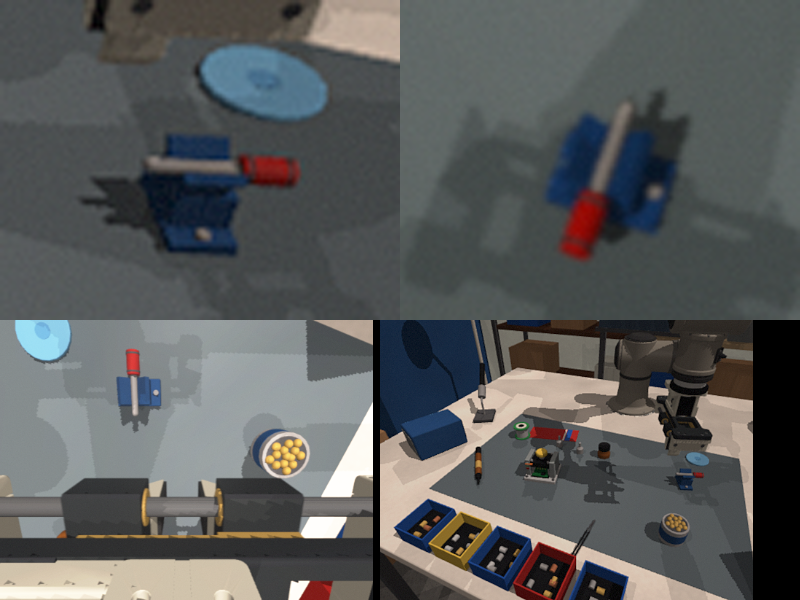

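The pin lies in the V, head clear of the block, and the gripper is free of it. Next I'll go above the knob with the fingers closed.

```bash
python3 -m pendant '{"dp":[[-0.04,-0.01,0],[-0.09,-0.02,0],[-0.14,-0.03,0],[-0.19,-0.045,0],[-0.24,-0.055,0],[-0.285,-0.065,0],[-0.32,-0.075,0.01],[-0.3427,-0.08,0.02]],"rotation":[[0,0,0.02],[0,0,0.04],[0,0,0.06],[0,0,0.08],[0,0,0.1],[0,0,0.12],[0,0,0.13],[0,0,0.13]]}' 0 && python3 -m pendant '{"dp":[[0,0,0.01],[0,0,0.02],[0,0,0.03],[0,0,0.035],[0,0,0.035],[0,0,0.035]],"rotation":[[0,0,0],[0,0,0],[0,0,0],[0,0,0],[0,0,0],[0,0,0]]}'
```

```text
time: 12.58
tool_pos: [593.7, -144.7, 136.1]
tcp_rot: [3.141, 0.0, 1.777]
contact_force: [0.5, 0.5, 0.1]
grip_width: 0.4
finger_force: 0.0
time: 13.32
tool_pos: [594.0, -144.0, 101.6]
tcp_rot: [3.141, 0.0, 1.777]
contact_force: [0.3, 0.5, 0.9]
grip_width: 0.6
finger_force: 0.0
```

```bash
python3 -m pendant '{"dp":[[0,0,0.005],[0,0,0.01],[0,0,0.012],[0,0,0.012]],"rotation":[[0,0,0],[0,0,0],[0,0,0],[0,0,0]]}' && python3 -m pendant '{"dp":[[0,0,0.001],[0,0,0.002],[0,0,0.003],[0,0,0.003]],"rotation":[[0,0,0],[0,0,0],[0,0,0],[0,0,0]]}' && python3 -m pendant '{"dp":[[0,0,0.001],[0,0,0.002],[0,0,0.003],[0,0,0.003]],"rotation":[[0,0,0],[0,0,0],[0,0,0],[0,0,0]]}'
```

```text
time: 13.82
tool_pos: [593.6, -144.1, 89.0]
tcp_rot: [-3.141, -0.0, 1.777]
contact_force: [-0.1, -0.2, -0.1]
grip_width: 0.7
finger_force: 0.0
time: 14.32
tool_pos: [593.9, -144.1, 86.8]
tcp_rot: [3.141, 0.0, 1.777]
contact_force: [-1.6, 1.3, 5.4]
grip_width: 0.5
finger_force: 2.7
time: 14.82
tool_pos: [593.9, -144.1, 84.1]
tcp_rot: [3.141, 0.001, 1.777]
contact_force: [-1.8, 1.8, 8.0]
grip_width: 0.3
finger_force: 3.8
```

```bash
python3 -m pendant '{"dp":[[0,0,0.001],[0,0,0.002],[0,0,0.003],[0,0,0.004],[0,0,0.005],[0,0,0.006],[0,0,0.006],[0,0,0.006]],"rotation":[[0,0,0],[0,0,0],[0,0,0],[0,0,0],[0,0,0],[0,0,0],[0,0,0],[0,0,0]]}'
python3 - <<'E'
from plant import get_obs, vision
import cv2,pickle,numpy as np
o=get_obs();print(o["tool_pos"],o["contact_force"])
d={n:vision.capture(n) for n in("wrist","scene","side")};pickle.dump((o,d),open("c7.pkl","wb"))
M=np.zeros((600,800,3),np.uint8)
a=cv2.resize(d["scene"]["pixels"][180:225,190:250],None,fx=8,fy=8,interpolation=2);M[:360,:480]=a
_,d0=pickle.load(open("c0.pkl","rb"))
M[:180,500:740]=cv2.resize(d0["scene"]["pixels"][180:225,190:250],None,fx=4,fy=4,interpolation=2)
M[370:590,:275]=cv2.resize(d["scene"]["pixels"][195:239,395:450],None,fx=5,fy=5,interpolation=2)
cv2.imwrite("pics/m7.png",M[:,:,::-1])
E
```

```text
time: 15.82
tool_pos: [594.0, -144.2, 78.9]
tcp_rot: [3.14, 0.001, 1.777]
contact_force: [-3.4, 1.1, 11.8]
grip_width: 0.5
finger_force: 5.8
[ 593.95489483 -144.16936      78.85034636] [-3.37018889  1.14186402 11.83360467]
```

View pics/m7.png

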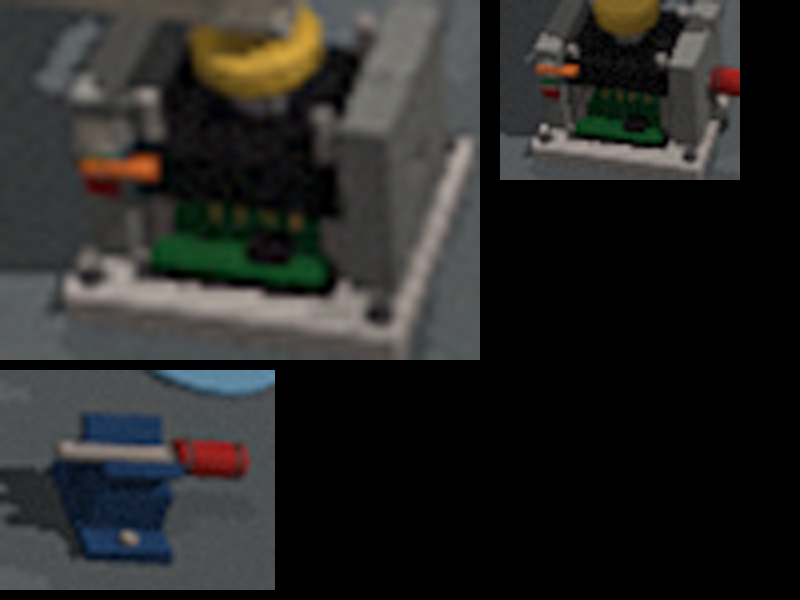

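The pointer (crop row 167) covers the green mark, with the red patch just below it at about row 185. The pin is still in the rest. I'll quantify the travel from the orange centroid.

Run:
```python
from h import *
_,d0=pickle.load(open("c0.pkl","rb"));_,d7=pickle.load(open("c7.pkl","rb"));S=cam(d0["scene"])
v=[]
for d in(d0,d7):
    b=blobs(d["scene"]["pixels"],(5,17),s=150,v=120,roi=(195,185,215,212),amin=4);print([x[:4] for x in b]);v.append(b[0])
# mm per px of vertical travel near pointer (jig y=-49, x=+30)
P=plane(S,v[0][1],v[0][2],60.);print(P)
print("travel est",60-min(np.arange(40,60,.1),key=lambda z:abs(proj(S,[*P[:2],z])[1]-v[1][2])))
px=d0["scene"]["pixels"];print([px[y,200:206].mean(0).astype(int).tolist() for y in range(194,208)])
```

```text
[(17, np.float64(204.8), np.float64(197.1), [199, 196, 10, 3])]
[(19, np.float64(204.7), np.float64(200.5), [200, 200, 10, 2])]
[ 631.29790214 -165.12287779   60.        ]
travel est 9.49999999999985
[[61, 61, 59], [81, 83, 79], [129, 87, 68], [148, 72, 33], [108, 65, 47], [46, 54, 46], [21, 45, 30], [63, 57, 50], [71, 43, 40], [63, 20, 18], [58, 40, 40], [53, 52, 51], [55, 56, 54], [56, 55, 55]]
```

```bash
python3 -m pendant '{"dp":[[0,0,0.0005],[0,0,0.0005],[0,0,0.0005],[0,0,0.0005]],"rotation":[[0,0,0],[0,0,0],[0,0,0],[0,0,0]]}' && python3 -c "
from plant import workorder; print(workorder.close_job())"
```

```text
time: 16.48
tool_pos: [594.0, -144.1, 78.4]
tcp_rot: [3.14, 0.001, 1.777]
contact_force: [-3.6, 1.6, 12.6]
grip_width: 0.5
finger_force: 6.0
the job is handed in; nothing more can be done
None
```

The pin is out of the jig and lies released in the blue rest's V-notch, and the job was handed in at 16.5 s with the arm still holding the knob about 10 mm down (12.6 N), pointer in the green band.

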